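# Turn the round drink mat on the drying rack

## Robot

A 6-joint arm with a two-finger parallel gripper is mounted at the origin on the work surface. World frame = base frame: x ahead of the robot, y to its left, z up, the work surface at z = 0. Lengths are in m, angles in rad, forces in N, time in s.
With the tool pointing down it reaches from about 0.35 to 0.775 m from the base axis. Payload 7.3 kg.
Tool frame: the origin (TCP) lies at the very end of the fingers, on their centre line; the grasp point (between the pads) lies 19 mm behind it; x points along the fingers, y is the direction in which the jaws open and shut, and the axes are right-handed (so a half turn about x gives the same grasp; the last joint's range is limited). The gripper opens to 92 mm and grips with 3 to 60 N. Pads are 19 mm wide; open, the fingers measure 130 mm over their backs; the gripper's body (75 mm by 190 mm) begins 47 mm behind the grasp point.
Start: joints at [-1.285, 0.342, 1.524, -0, 1.275, -0.146], TCP at [0.22, -0.477, 0.227] pointing down, gripper open.
Joint ranges: [-2.53, 2.53], [-0.77, 2.02], [0.04, 2.7], [-1, 4.14], [0.28, 2.66], [-3.11, 3.11]. Speed limits (rad/s): [2.57, 2.57, 3.14, 3.14, 3.14, 3.14].

## Interface

Orientations are given as [roll, pitch, yaw] about the fixed x, y, z axes, in that order (R = Rz(yaw) Ry(pitch) Rx(roll)).
In Python, from cell import observe, vision, job gives the robot as it stands.
- The arm moves only by the tool send_rows, never from a script. Its argument "motion" is a list of rows, each an object with "hand": the opening, from -1 (shut) to 1 (fully open), so that 0 is half open; "slide": the shift along the tool's x, y, z in mm, a list of three; "spin": the turn about the tool's x in rad. In form: [{"hand": hand, "slide": [tx, ty, tz], "spin": spin}, ...]. A call has 1 to 8 rows; each row shifts and turns the pose as measured when the row begins, along the tool's axes as they then stand; what a row does not reach is not made up. A row lasts 1/10 s, in which the tool goes at most 50 mm and 8.59 degrees, less where a joint would pass 70% of its speed; a pose out of reach is approached as far as the arm can. A call with a gripper value outside its range is refused whole. The fingers move at their own pace and stop on an object; "grip_force" is the grip in N (left out, the last holds). Time passes only in rows, so rows that do not move let the fingers close. It gives the time, the measured TCP pose, the force and the opening at its end, in the units of the state.
- observe(): the state, without advancing time (a new reading comes with each control period).
- vision.read_camera(name): name is "side" or "top"; returns a dict with "pixels" (384x512x3 uint8, blue, green, red), "range_z" (384x512 float32, m along the optical axis (not along the pixel's ray), 0 where there is no reading), "fx", "fy", "cx", "cy" (pixels), "distortion" ([k1, k2, p1, p2, k3] as OpenCV has them; the pictures are not rectified), "world_from_camera" (4x4, takes a point from camera to world coordinates). Camera axes: x right, y down, z forward; pixel columns grow to the right and rows downward; lengths in m; the calibration is good to about 2 mm. A picture is of the moment at which its call begins.
- job.hand_in(): hands the job in, once; it reports no verdict.
Trained networks look in a picture, given as the dict that the camera call returned (one of the last four; its "shot" number tells which), for a name from the list of things; names that differ only in an ending like _2 or _b are one class to them, and where a whole thing is asked for, a point or a joint stands for the part that bears it (a point fixed in the world has none). Each returns a list of dicts, best first, with "conf" (0 to 1); they miss things now and then, are a little off and sometimes report something else, mostly with a low value. They report only what shows in the picture. A call takes as long as a camera call. They do not tell look-alikes from the thing itself.
- vision.search_frame(picture, thing): "uv" ([column, row] in pixels, amid what is visible of it).
- vision.cut_out(picture, thing): "mask" (384x512 bool, what is visible of it) and "uv" ([column, row] in pixels, amid what is visible of it).
The state is a dict: "time": time; "qpos": joint angles; "qvel": joint speeds; "joint_efforts": joint torques, N m; "tool_pos": TCP position; "tool_rot": TCP orientation; "contact_force": force on the tool from outside, world axes, zero at the start; "torque": the same for the moment, N m; "opening": finger opening in m.
Only numpy, scipy, OpenCV 4.12 (cv2) and the standard library are available. Lean on these libraries where they do the work, as an engineer would, in place of code of your own. Each camera call takes 0.05 s, during which the arm holds its last target.

## Task

The wood face of the round drink mat on the drying rack is dry: pick up the spatula and, with its blade, flip the round mat over so that it lies flat on the rack's slats with its cork side up. Do not touch the round mat with the gripper, leave the square mat beside it as it is, and at the end lay the spatula back down flat on the shelf board, off the rack.

Things in the scene. Friction and masses are not known exactly. Their poses are not given: they have to be found in the camera images.
- round_mat_center (a point): Centre of the round drink mat: stiff disc, diameter 100 mm, 8 mm thick, 50 g, dark wood face, cork face. z out of the wood face, up at start; x, y random. Loose across the two slats of one lane, near the rack's -y end, slats beyond free. Lifted by a blade under its near part, it tilts without sliding about its far edge's rest on the slats, 40 mm past centre; past upright it falls over.
- square_mat: The square drink mat, 94 x 94 x 8 mm, same materials; it lies in the other lane of the rack, level with the round mat. Origin at the centre of its underside, x and y along its sides, z up. Not to be moved.
- rack: Fixed slatted drying rack, origin centre of underside on the shelf board, z up. Base 230 (x) x 280 (y) x 6 mm; on it four slats along y, 8 wide, 18 high, centred at x = -99, -31, 31, 99 mm; tops 24 mm up. Two lanes centred at x = -65 and +65 mm, 60 mm wide inside, open at both ends: a blade can slide in along y in the 18 mm gap between base and mat. The mat may be in either lane.
- spatula_grip (a point): Middle of the spatula's wooden handle, half-way up; it lies flat on the shelf board on the rack's -y side, 90 g. x points along it to the blade, z up. Handle 110 long, 20 wide, 24 mm high; steel neck 12 mm wide; flat steel blade 32 wide, 2 thick, 80 mm long, its underside level with the handle's (12 mm below this point), its front edge 175 mm ahead of this point.
Not all that is in view belongs to the job. Leave any purple look-alike of the part that bears spatula_grip alone. What is shaped like the part that bears round_mat_center but red is not meant.

How it is judged:
By the outcome, as a careful person would: the job done as asked, in the order asked, and still so for the second after the job is handed in, with the robot touching nothing.
It also fails if it takes over 43 s, if anything falls off the work surface, if the arm or the gripper's body presses on something with over 40 N, if the wrist force passes 120 N, or if a joint passes its speed limit or range.

## Working session

There is one attempt and no reset: what is moved stays moved. The work goes in short steps, Python scripts to look and compute and a tool call to move; the robot and the scene stay as the last step left them, time stands still between calls to the robot, and variables do not carry over. Pictures are saved under pics/ and viewed, and the job is handed in when it is done.

Besides the shell and the picture viewer there is one more tool, called by a JSON object that holds its "api" and its "payload", one argument or row to a line. send_rows: Moves the arm, as the interface text tells. Its arguments: {"type":"object","properties":{"motion":{"type":"array","items":{"type":"object","properties":{"hand":{"type":"number"},"slide":{"type":"array","items":{"type":"number"}},"spin":{"type":"number"}}}},"grip_force":{"type":"number"}},"required":["motion"]}

```bash
ls; mkdir -p pics
cat > h.py <<'E'
import numpy as np,cv2
from cell import observe,vision,job
def P(pic,mask=None):
    d=pic["range_z"];K=np.array([[pic["fx"],0,pic["cx"]],[0,pic["fy"],pic["cy"]],[0,0,1]])
    v,u=np.nonzero((d>0)&(mask if mask is not None else True))
    n=cv2.undistortPoints(np.stack([u,v],1).astype(np.float64)[:,None],K,np.array(pic["distortion"]))[:,0]
    z=d[v,u];c=np.c_[n*z[:,None],z,np.ones(len(z))]
    return u,v,(c@np.array(pic["world_from_camera"]).T)[:,:3]
E
python3 - <<'E'
from h import *
s=observe();print({k:np.round(v,3) for k,v in s.items()})
for n in("top","side"):
    p=vision.read_camera(n);cv2.imwrite(f"pics/{n}0.png",p["pixels"]);print(np.round(p["world_from_camera"],3).tolist())
    for t in("round_mat_center","spatula_grip","square_mat","rack"):
        for r in vision.cut_out(p,t):
            u,v,w=P(p,r["mask"]);print(n,t,r["conf"],r["uv"],r["mask"].sum(),np.round(np.median(w,0),3),np.round(w.min(0),3),np.round(w.max(0),3))
E
```

```text
pics
{'time': np.float64(0.0), 'qpos': array([-1.285,  0.343,  1.525, -0.   ,  1.275, -0.146]), 'qvel': array([-0.001, -0.001,  0.   , -0.001,  0.   ,  0.001]), 'joint_efforts': array([-1.0000e-03, -4.3124e+01, -2.4421e+01,  7.2000e-02,  5.6000e-02,
       -0.0000e+00]), 'tool_pos': array([ 0.22 , -0.476,  0.226]), 'tool_rot': array([-1.716,  1.569,  1.857]), 'contact_force': array([ 0.236,  1.134, -0.232]), 'torque': array([-0.018, -0.02 , -0.007]), 'opening': np.float64(0.092)}
[[0.006, -0.986, 0.168, 0.215], [-1.0, -0.002, 0.023, -0.082], [-0.023, -0.168, -0.986, 1.334], [0.0, 0.0, 0.0, 1.0]]
top round_mat_center 0.97 [219.4, 192.5] 1088 [0.45  0.031 0.031] [ 0.402 -0.015  0.003] [0.506 0.078 0.04 ]
top round_mat_center 0.61 [172.8, 243.5] 1086 [0.304 0.153 0.007] [ 0.254  0.104 -0.01 ] [0.354 0.202 0.016]
top spatula_grip 0.81 [317.6, 153.4] 770 [ 0.556 -0.235  0.005] [ 0.521 -0.358 -0.007] [ 0.591 -0.131  0.031]
top spatula_grip 0.62 [355.6, 253.5] 677 [ 0.275 -0.33   0.004] [ 0.162 -0.378 -0.007] [ 0.353 -0.277  0.03 ]
top square_mat 0.79 [222.0, 143.4] 1100 [0.582 0.016 0.031]
[... 407 characters left out ...]
 0.71], [0.013, -0.823, -0.567, 0.58], [0.0, 0.0, 0.0, 1.0]]
side round_mat_center 0.76 [240.6, 223.1] 1085 [0.454 0.039 0.034] [ 0.405 -0.017  0.006] [0.509 0.084 0.037]
side spatula_grip 0.91 [221.1, 169.7] 366 [ 0.557 -0.212  0.006] [ 0.523 -0.352  0.001] [ 0.59  -0.126  0.029]
side spatula_grip 0.62 [316.0, 154.4] 286 [ 0.277 -0.327  0.006] [ 0.202 -0.381 -0.   ] [ 0.357 -0.287  0.026]
side spatula_grip 0.52 [200.1, 259.8] 7960 [0.529 0.158 0.008] [ 0.399 -0.038 -0.   ] [0.664 0.258 0.028]
side square_mat 0.67 [187.2, 210.8] 1098 [0.583 0.022 0.034] [ 0.534 -0.073  0.001] [0.634 0.069 0.037]
side rack 0.81 [198.4, 259.4] 8160 [0.529 0.157 0.008] [ 0.399 -0.051 -0.002] [0.669 0.258 0.035]
```

Run:
```python
import cv2
for n in("top","side"):
    i=cv2.imread(f"pics/{n}0.png");cv2.imwrite(f"pics/{n}0b.png",cv2.resize(i,(800,600),interpolation=cv2.INTER_CUBIC))
```

```text
(no output)
```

View pics/top0b.png

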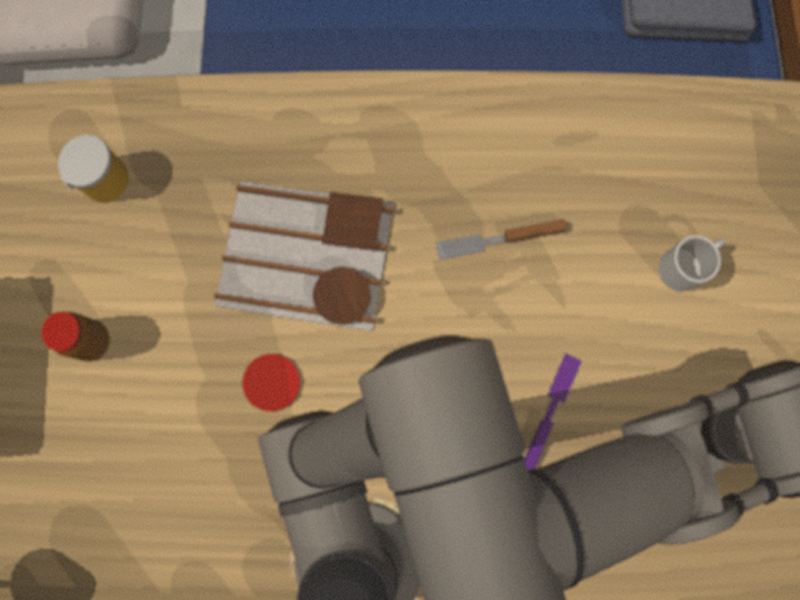

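View pics/side0b.png

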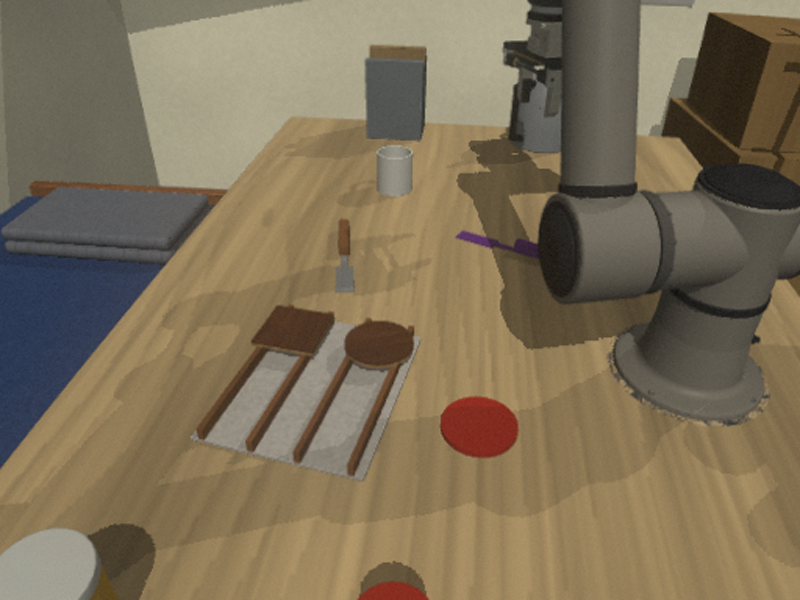

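```bash
cat >> h.py <<'E'
def ray(p,uv,z):
    K=np.array([[p["fx"],0,p["cx"]],[0,p["fy"],p["cy"]],[0,0,1]])
    n=cv2.undistortPoints(np.asarray(uv,float).reshape(-1,1,2),K,np.array(p["distortion"]))[:,0]
    T=np.array(p["world_from_camera"]);d=np.c_[n,np.ones(len(n))]@T[:3,:3].T;o=T[:3,3]
    return (o+d*((z-o[2])/d[:,2])[:,None])[:,:2]
def rgn(p,cx,cy,r,z):
    g=np.stack(np.meshgrid(np.arange(512),np.arange(384)),-1).reshape(-1,2)
    w=ray(p,g,z);return (np.hypot(w[:,0]-cx,w[:,1]-cy)<r).reshape(384,512)
def crop(p,name,x0,y0,w,h,s):
    cv2.imwrite(name,cv2.resize(p["pixels"][y0:y0+h,x0:x0+w],None,fx=s,fy=s,interpolation=cv2.INTER_CUBIC))
def circ(p,mask,z):
    c=max(cv2.findContours(mask.astype(np.uint8),cv2.RETR_EXTERNAL,cv2.CHAIN_APPROX_NONE)[0],key=len)[:,0]
    w=ray(p,c,z).astype(np.float32);return cv2.minEnclosingCircle(w),w
E
python3 - <<'E'
from h import *
for n in("top","side"):
    p=vision.read_camera(n)
    img=p["pixels"].astype(int);b,g,r=img[...,0],img[...,1],img[...,2]
    hsv=cv2.cvtColor(p["pixels"],cv2.COLOR_BGR2HSV)
    m=vision.cut_out(p,"round_mat_center")[0]
    c,w=circ(p,m["mask"],.032);A=np.c_[2*w,np.ones(len(w))];s=np.linalg.lstsq(A,(w**2).sum(1),rcond=None)[0]
    print(n,"mat lsq",s[:2],np.sqrt(s[2]+s[0]**2+s[1]**2),c)
    sq=[x for x in vision.cut_out(p,"square_mat")][0]
    cc=max(cv2.findContours(sq["mask"].astype(np.uint8),0,1)[0],key=len)[:,0]
    print(" sq",cv2.minAreaRect(ray(p,cc,.032).astype(np.float32)))
    rk=vision.cut_out(p,"rack")[0]["mask"]
    # base: bright low-sat pixels
    print(" rack sat pct",np.percentile(hsv[...,1][rk],[10,30,50,70,90]))
    base=rk&(hsv[...,1]<60)
    vv,uu=np.nonzero(base);wb=ray(p,np.c_[uu,vv],.006).astype(np.float32);print(" base",cv2.minAreaRect(wb))
    sl=rk&(hsv[...,1]>90);vv,uu=np.nonzero(sl);ws=ray(p,np.c_[uu,vv],.024)
    far=ws[ws[:,1]>0.1]
    best=max(np.radians(np.arange(-20,5,.25)),key=lambda a:np.var(np.histogram(far@[np.cos(a),np.sin(a)],np.arange(.3,.8,.003))[0]))
    h,e=np.histogram(far@[np.cos(best),np.sin(best)],np.arange(.35,.75,.004));print(" yaw",np.degrees(best),[(round(e[i],3),h[i]) for i in range(len(h)) if h[i]>8])
    sp=[x for x in vision.cut_out(p,"spatula_grip")]
    for x in sp:
        vv,uu=np.nonzero(x["mask"]);w0=ray(p,np.c_[uu,vv],.012)
        if not(.5<w0[:,0].mean()<.62 and w0[:,1].mean()<-.1):continue
        hd=x["mask"]&(hsv[...,1]>130);vv,uu=np.nonzero(hd);wh=ray(p,np.c_[uu,vv],.02).astype(np.float32)
        bl=x["mask"]&(hsv[...,1]<70);vv,uu=np.nonzero(bl);wl=ray(p,np.c_[uu,vv],.002).astype(np.float32)
        print(" handle",cv2.minAreaRect(wh),wh.mean(0)," blade",cv2.minAreaRect(wl),wl.mean(0))
    if n=="top":crop(p,"pics/top1.png",130,100,260,120,3)
    else:crop(p,"pics/side1.png",110,130,180,190,3)
E
```

```text
top mat lsq [0.30226315 0.14891484] 0.048901919690949106 ((0.30278798937797546, 0.14901664853096008), 0.05125515162944794)
 sq ((0.5831570625305176, 0.014504324644804), (0.09370915591716766, 0.0931178405880928), 84.37440490722656)
 rack sat pct [ 30.  32.  34.  40. 107.]
 base ((0.5284283757209778, 0.10062611103057861), (0.28038498759269714, 0.22922006249427795), 81.00020599365234)
 yaw -9.25 [(np.float64(0.402), np.int64(70)), (np.float64(0.406), np.int64(73)), (np.float64(0.47), np.int64(72)), (np.float64(0.474), np.int64(59)), (np.float64(0.53), np.int64(47)), (np.float64(0.534), np.int64(71)), (np.float64(0.538), np.int64(16)), (np.float64(0.598), np.int64(54)), (np.float64(0.602), np.int64(61))]
 handle ((0.5688968300819397, -0.30333662033081055), (0.01918685995042324, 0.10752899944782257), 11.837173461914062) [ 0.56880283 -0.30325186]  blade ((0.5472841262817383, -0.19080491364002228), (0.032485127449035645, 0.12006430327892303), 11.717945098876953) [ 0.5450232  -0.18125097]
side mat lsq [0.30828174 0.18032244] 0.04873658194506719 ((0.30736446380615234, 0.18022038042545319), 0.
[... 542 characters left out ...]
(np.float64(0.482), np.int64(74)), (np.float64(0.53), np.int64(69)), (np.float64(0.534), np.int64(108)), (np.float64(0.538), np.int64(106)), (np.float64(0.542), np.int64(97)), (np.float64(0.546), np.int64(27)), (np.float64(0.594), np.int64(18)), (np.float64(0.598), np.int64(96)), (np.float64(0.602), np.int64(92)), (np.float64(0.606), np.int64(91)), (np.float64(0.61), np.int64(86)), (np.float64(0.614), np.int64(24))]
 handle ((0.570365309715271, -0.29272255301475525), (0.017353802919387817, 0.13090860843658447), 11.54066276550293) [ 0.57062227 -0.28978986]  blade ((0.5531774759292603, -0.19522863626480103), (0.0267033651471138, 0.1180027574300766), 13.37589168548584) [ 0.54986703 -0.18412745]
```

View pics/top1.png

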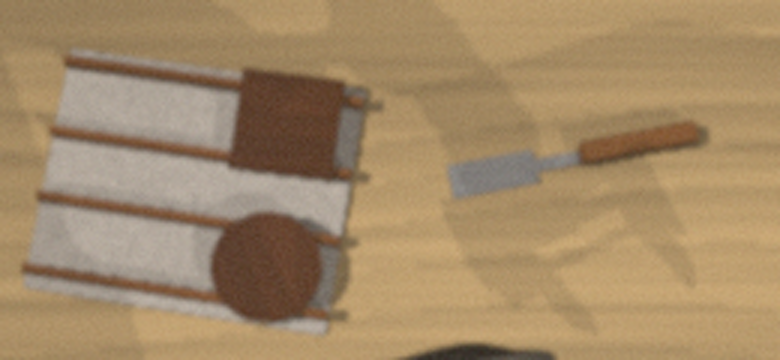

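View pics/side1.png

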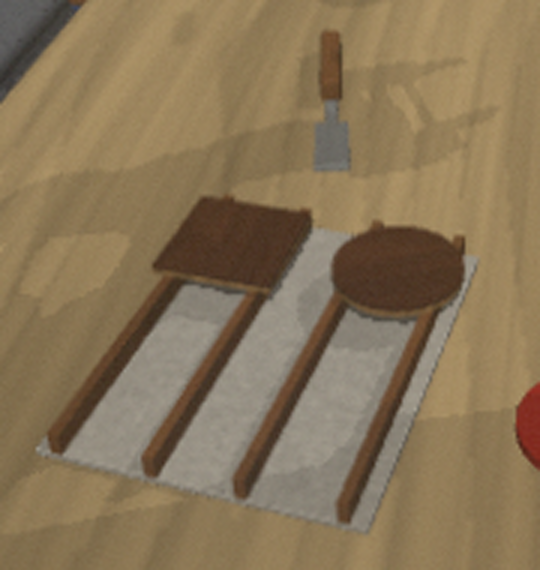

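```bash
cat >> h.py <<'E'
from scipy.spatial.transform import Rotation as Ro
def tool():
    s=observe();return np.array(s["tool_pos"]),Ro.from_euler("xyz",s["tool_rot"]).as_matrix(),s
def dark(p,cx,cy,z=.032,r=.075,rm=5):
    hsv=cv2.cvtColor(p["pixels"],cv2.COLOR_BGR2HSV)
    m=(hsv[...,2]<110)&(hsv[...,1]>90)&rgn(p,cx,cy,r,z)
    return cv2.morphologyEx(m.astype(np.uint8),cv2.MORPH_OPEN,np.ones((rm,rm),np.uint8))
def matfit(p,cx,cy,z=.032):
    c,w=circ(p,dark(p,cx,cy,z),z);A=np.c_[2*w,np.ones(len(w))];s=np.linalg.lstsq(A,(w**2).sum(1),rcond=None)[0]
    return s[:2],np.sqrt(s[2]+s[0]**2+s[1]**2)
E
python3 - <<'E'
from h import *
for n in("top","side"):
    p=vision.read_camera(n);print(n,matfit(p,.45,.032),dark(p,.45,.032).sum())
q,R,s=tool();print(q,np.round(R,3),s["time"])
a=np.radians(11.5);t=np.array([np.cos(a),np.sin(a)])
print("yaw of tool y deg",np.degrees(np.arctan2(R[1,1],R[0,1])))
E
```

```text
top (array([0.45072257, 0.03086693]), np.float64(0.04732921135486402)) 1031
side (array([0.45531572, 0.03530134]), np.float64(0.050973891764127324)) 1053
[ 0.21976408 -0.47682358  0.2267449 ] [[ 0.     0.419 -0.908]
 [-0.    -0.908 -0.419]
 [-1.     0.     0.   ]] 1.1
yaw of tool y deg -65.25761783767936
```

{"api": "send_rows", "payload": {
  "motion": [
    {"hand": 1, "slide": [0, -1, -49], "spin": 0},
    {"hand": 1, "slide": [0, -1, -49], "spin": 0},
    {"hand": 1, "slide": [0, -1, -49], "spin": 0},
    {"hand": 1, "slide": [0, -2, -49], "spin": 0},
    {"hand": 1, "slide": [0, -2, -49], "spin": 0},
    {"hand": 1, "slide": [0, -2, -49], "spin": 0},
    {"hand": 1, "slide": [0, -2, -49], "spin": 0},
    {"hand": 1, "slide": [0, -1, -47], "spin": 0}
  ],
  "grip_force": 40
}}

```text
time: 1.9
tool_pos: [0.5746, -0.3038, 0.2266]
tool_rot: [1.045, 1.567, -1.678]
contact_force: [0.6, -1.8, 1.6]
opening: 0.0921
```

{"api": "send_rows", "payload": {
  "motion": [
    {"hand": 1, "slide": [0, 0, 0], "spin": -0.149},
    {"hand": 1, "slide": [0, 0, 0], "spin": -0.149},
    {"hand": 1, "slide": [0, 0, 0], "spin": -0.149},
    {"hand": 1, "slide": [0, 0, 0], "spin": -0.149},
    {"hand": 1, "slide": [0, 0, 0], "spin": -0.149},
    {"hand": 1, "slide": [0, 0, 0], "spin": -0.149},
    {"hand": 1, "slide": [0, 0, 0], "spin": -0.149},
    {"hand": 1, "slide": [0, 0, 0], "spin": -0.149}
  ]
}}

```text
time: 2.7
tool_pos: [0.5815, -0.297, 0.223]
tool_rot: [-1.429, 1.569, -2.946]
contact_force: [0.6, 0.2, 0.6]
opening: 0.0916
```

```bash
cat > go.py <<'E'
import sys
from h import *
# go.py x y z jawyaw_deg -> deltas in tool axes, spin
x,y,z,a=map(float,sys.argv[1:5]);q,R,s=tool()
cur=np.degrees(np.arctan2(R[1,1],R[0,1]))
print("t",round(s["time"],2),"pos",np.round(q,4),"yaw",round(cur,2),"tilt",np.round(R[:,0],3),"open",round(float(s["opening"]),4),"F",np.round(s["contact_force"],2))
print("slide mm",np.round(R.T@(np.array([x,y,z])-q)*1000,1),"spin",round(-np.radians(a-cur),3))
E
python3 go.py .569 -.302 .1 11.5
```

```text
t 2.7 pos [ 0.5815 -0.297   0.223 ] yaw 3.05 tilt [-0.002 -0.    -1.   ] open 0.0916 F [0.63 0.23 0.6 ]
slide mm [123.  -12.5   4.3] spin -0.147
```

{"api": "send_rows", "payload": {
  "motion": [
    {"hand": 1, "slide": [30, -12, 4], "spin": -0.147},
    {"hand": 1, "slide": [45, 0, 0], "spin": 0},
    {"hand": 1, "slide": [40, 0, 0], "spin": 0},
    {"hand": 1, "slide": [0, 0, 0], "spin": 0}
  ]
}}

```text
time: 3.1
tool_pos: [0.5705, -0.3026, 0.1067]
tool_rot: [0.443, 1.567, -0.919]
contact_force: [0.0, -0.5, 0.1]
opening: 0.0916
```

```bash
python3 go.py .570 -.302 .003 11.5
python3 - <<'E'
from h import *
p=vision.read_camera("side");crop(p,"pics/s2.png",150,100,150,110,5)
E
```

```text
t 3.1 pos [ 0.5705 -0.3026  0.1067] yaw 11.95 tilt [ 0.002 -0.003 -1.   ] open 0.0916 F [ 0.01 -0.48  0.08]
slide mm [103.7  -0.5  -1.1] spin 0.008
```

View pics/s2.png

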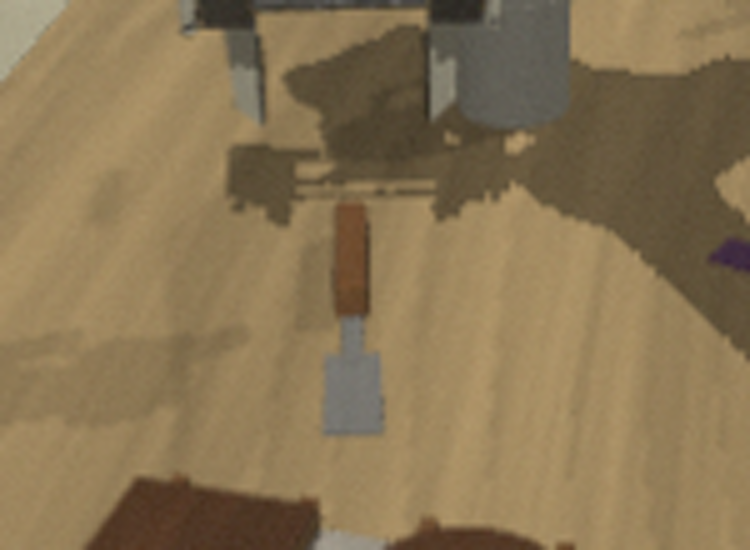

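The fingers (crop columns 247 and 440) straddle the handle (column 351), which is centred closely enough, so I'm descending.

{"api": "send_rows", "payload": {
  "motion": [
    {"hand": 0.3, "slide": [45, 0, -1], "spin": 0.008},
    {"hand": 0.2, "slide": [35, 0, 0], "spin": 0},
    {"hand": 0, "slide": [15, 0, 0], "spin": 0},
    {"hand": 0, "slide": [6, 0, 0], "spin": 0},
    {"hand": 0, "slide": [0, 0, 0], "spin": 0}
  ]
}}

```text
time: 3.65
tool_pos: [0.581, -0.3086, 0.0195]
tool_rot: [0.73, 1.541, -0.641]
contact_force: [-0.2, -0.4, 0.4]
opening: 0.0564
```

```bash
python3 go.py .570 -.302 .003 11.5
```

```text
t 3.65 pos [ 0.581  -0.3086  0.0195] yaw 11.48 tilt [ 0.024 -0.018 -1.   ] open 0.0564 F [-0.23 -0.36  0.37]
slide mm [16.1 -9.8 -9. ] spin -0.0
```

{"api": "send_rows", "payload": {
  "motion": [
    {"hand": 0, "slide": [0, -10, -9], "spin": 0},
    {"hand": 0, "slide": [0, 0, 0], "spin": 0}
  ]
}}

```text
time: 3.85
tool_pos: [0.5715, -0.3031, 0.0233]
tool_rot: [0.737, 1.534, -0.634]
contact_force: [-0.4, 0.0, 0.1]
opening: 0.0467
```

```bash
python3 go.py .570 -.302 .003 11.5
```

```text
t 3.85 pos [ 0.5715 -0.3031  0.0233] yaw 11.49 tilt [ 0.029 -0.022 -0.999] open 0.0467 F [-0.39  0.02  0.14]
slide mm [20.2 -1.7 -1.9] spin -0.0
```

{"api": "send_rows", "payload": {
  "motion": [
    {"hand": 0, "slide": [-40, 0, 0], "spin": 0},
    {"hand": 0, "slide": [0, 0, 0], "spin": 0}
  ]
}}

```text
time: 4.05
tool_pos: [0.5726, -0.3037, 0.0681]
tool_rot: [0.742, 1.529, -0.628]
contact_force: [1.0, -0.9, 0.8]
opening: 0.0457
```

```bash
python3 go.py .570 -.302 .003 11.5
```

```text
t 4.05 pos [ 0.5726 -0.3037  0.0681] yaw 11.49 tilt [ 0.034 -0.025 -0.999] open 0.0457 F [ 0.98 -0.91  0.82]
slide mm [64.9 -4.  -4.2] spin -0.0
```

{"api": "send_rows", "payload": {
  "motion": [
    {"hand": 0, "slide": [0, 0, 0], "spin": 0},
    {"hand": 0, "slide": [0, 0, 0], "spin": 0}
  ]
}}

```text
time: 4.25
tool_pos: [0.5743, -0.3048, 0.0713]
tool_rot: [0.746, 1.523, -0.625]
contact_force: [0.5, 0.1, -0.2]
opening: 0.0458
```

```bash
python3 go.py .570 -.302 .003 11.5
```

```text
t 4.25 pos [ 0.5743 -0.3048  0.0713] yaw 11.49 tilt [ 0.039 -0.028 -0.999] open 0.0458 F [ 0.45  0.14 -0.24]
slide mm [68.  -5.9 -6. ] spin -0.0
```

{"api": "send_rows", "payload": {
  "motion": [
    {"hand": 0, "slide": [12, -1, -1], "spin": 0},
    {"hand": 0, "slide": [12, -1, -1], "spin": 0},
    {"hand": 0, "slide": [12, 0, 0], "spin": 0},
    {"hand": 0, "slide": [10, 0, 0], "spin": 0}
  ]
}}

```text
time: 4.65
tool_pos: [0.5737, -0.3045, 0.0213]
tool_rot: [0.746, 1.523, -0.625]
contact_force: [0.3, -0.2, -0.9]
opening: 0.046
```

```bash
python3 go.py .570 -.302 .003 11.5
```

```text
t 4.65 pos [ 0.5737 -0.3045  0.0213] yaw 11.49 tilt [ 0.039 -0.028 -0.999] open 0.046 F [ 0.35 -0.22 -0.94]
slide mm [18.1 -3.7 -3.9] spin -0.0
```

{"api": "send_rows", "payload": {
  "motion": [
    {"hand": 0, "slide": [9, -2, -2], "spin": 0},
    {"hand": 0, "slide": [7, -1, -1], "spin": 0}
  ]
}}

```text
time: 4.85
tool_pos: [0.5696, -0.3019, 0.0012]
tool_rot: [0.744, 1.527, -0.627]
contact_force: [0.2, -0.1, 1.3]
opening: 0.046
```

```bash
python3 go.py .570 -.302 .003 11.5;python3 -c "
from h import *;print(observe()['qpos'])"
```

```text
t 4.85 pos [ 0.5696 -0.3019  0.0012] yaw 11.48 tilt [ 0.035 -0.026 -0.999] open 0.046 F [ 0.16 -0.06  1.33]
slide mm [-1.8  0.5  0.3] spin -0.0
[-6.05699704e-01  7.70418010e-01  1.45193407e+00 -1.20669645e-03
  8.75468890e-01 -8.04894761e-01]
```

{"api": "send_rows", "payload": {
  "motion": [
    {"hand": -0.4, "slide": [-3, 0, 0], "spin": 0},
    {"hand": -1, "slide": [0, 0, 0], "spin": 0},
    {"hand": -1, "slide": [0, 0, 0], "spin": 0}
  ]
}}

```text
time: 5.15
tool_pos: [0.5688, -0.3015, 0.0026]
tool_rot: [0.741, 1.529, -0.63]
contact_force: [0.5, -0.4, -0.5]
opening: 0.0266
```

```bash
python3 go.py .570 -.302 .003 11.5;python3 -c "
from h import *;print(observe()['qpos'])"
```

```text
t 5.15 pos [ 0.5688 -0.3015  0.0026] yaw 11.48 tilt [ 0.034 -0.025 -0.999] open 0.0266 F [ 0.53 -0.41 -0.51]
slide mm [-0.3  1.   0.7] spin -0.0
[-6.05827238e-01  7.68093917e-01  1.45205491e+00 -1.30371720e-03
  8.79374953e-01 -8.04954314e-01]
```

{"api": "send_rows", "payload": {
  "motion": [
    {"hand": -1, "slide": [0, 0, 0], "spin": 0},
    {"hand": -1, "slide": [0, 0, 0], "spin": 0},
    {"hand": -1, "slide": [0, 0, 0], "spin": 0}
  ],
  "grip_force": 50
}}

```text
time: 5.45
tool_pos: [0.5691, -0.3015, 0.0029]
tool_rot: [0.745, 1.528, -0.626]
contact_force: [-0.2, 0.8, -0.1]
opening: 0.0194
```

```bash
python3 go.py .570 -.302 .003 11.5
python3 - <<'E'
from h import *
p=vision.read_camera("side");crop(p,"pics/s3.png",150,100,150,110,5)
p=vision.read_camera("top");crop(p,"pics/t3.png",230,120,170,80,4)
E
```

```text
t 5.45 pos [ 0.5691 -0.3015  0.0029] yaw 11.48 tilt [ 0.035 -0.025 -0.999] open 0.0194 F [-0.16  0.76 -0.09]
slide mm [-0.   0.8  0.6] spin -0.0
```

View pics/s3.png

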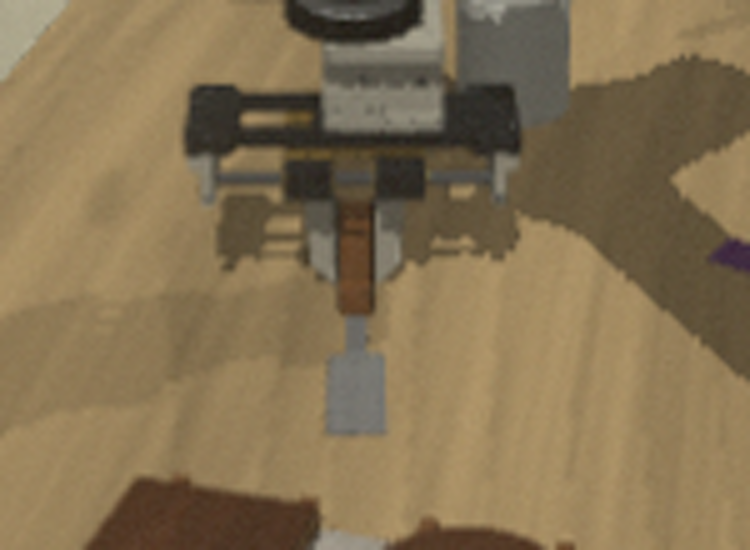

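View pics/t3.png

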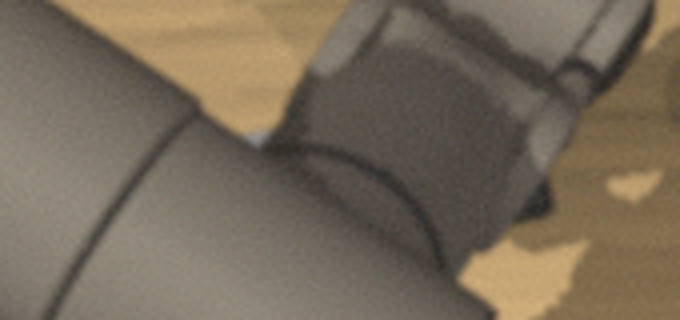

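```bash
cat >> h.py <<'E'
def blade(p,cx,cy,z):
    hsv=cv2.cvtColor(p["pixels"],cv2.COLOR_BGR2HSV)
    m=((hsv[...,1]<60)&rgn(p,cx,cy,.06,z)).astype(np.uint8)
    m=cv2.morphologyEx(m,cv2.MORPH_OPEN,np.ones((5,5),np.uint8))
    c=max(cv2.findContours(m,0,cv2.CHAIN_APPROX_NONE)[0],key=len)[:,0]
    r=cv2.minAreaRect(ray(p,c,z).astype(np.float32));return r,cv2.boxPoints(r),c
E
python3 - <<'E'
from h import *
p=vision.read_camera("side");r,b,c=blade(p,.541,-.167,.002);print(r,b,c.min(0),c.max(0))
print(ray(p,[[221,187],[215,187],[227,187],[221,171]],.002))
E
```

```text
((0.5462720394134521, -0.17434288561344147), (0.03063482604920864, 0.08287626504898071), 10.417336463928223) [[ 0.52371436 -0.13635743]
 [ 0.5386998  -0.21786764]
 [ 0.5688297  -0.21232834]
 [ 0.5538443  -0.13081813]] [215 170] [226 186]
[[ 0.53604409 -0.12989551]
 [ 0.5518715  -0.12779319]
 [ 0.52021573 -0.13199863]
 [ 0.55158641 -0.20969091]]
```

{"api": "send_rows", "payload": {
  "motion": [
    {"hand": -1, "slide": [-10, 0, 0], "spin": 0},
    {"hand": -1, "slide": [-15, 0, 0], "spin": 0},
    {"hand": -1, "slide": [-15, 0, 0], "spin": 0},
    {"hand": -1, "slide": [0, 0, 0], "spin": 0.12},
    {"hand": -1, "slide": [0, 0, 0], "spin": 0.12},
    {"hand": -1, "slide": [0, 0, 0], "spin": 0.117},
    {"hand": -1, "slide": [0, 0, 0], "spin": 0}
  ]
}}

```text
time: 6.3
tool_pos: [0.5689, -0.3013, 0.0525]
tool_rot: [1.113, 1.522, -0.628]
contact_force: [0.2, -0.3, -1.3]
opening: 0.0199
```

```bash
python3 go.py .4126 -.2091 .045 -9
python3 - <<'E'
from h import *
p=vision.read_camera("side");crop(p,"pics/s4.png",150,100,150,110,5)
E
```

```text
t 6.3 pos [ 0.5689 -0.3013  0.0525] yaw -9.68 tilt [ 0.039 -0.029 -0.999] open 0.0199 F [ 0.19 -0.27 -1.31]
slide mm [  -1.3 -169.7  -64.6] spin -0.012
```

View pics/s4.png

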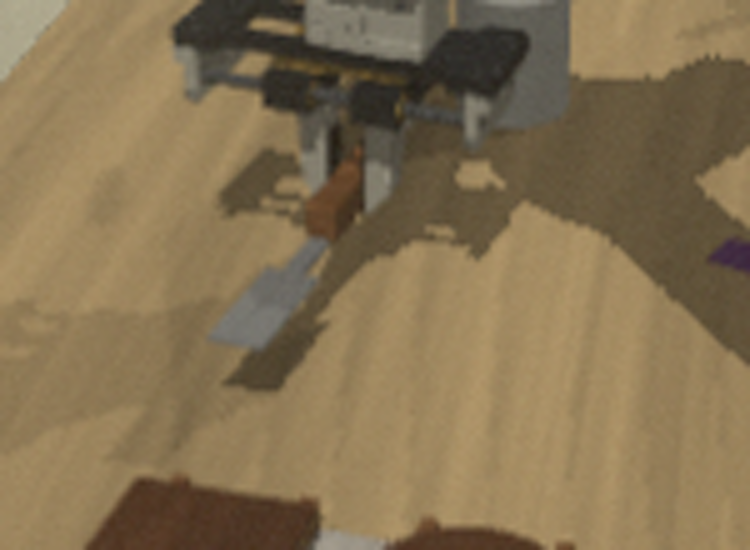

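{"api": "send_rows", "payload": {
  "motion": [
    {"hand": -1, "slide": [0, -15, -6], "spin": 0},
    {"hand": -1, "slide": [0, -25, -9], "spin": 0},
    {"hand": -1, "slide": [0, -30, -11], "spin": 0},
    {"hand": -1, "slide": [0, -30, -11], "spin": 0},
    {"hand": -1, "slide": [0, -30, -11], "spin": 0},
    {"hand": -1, "slide": [0, -22, -9], "spin": 0},
    {"hand": -1, "slide": [0, -12, -6], "spin": 0},
    {"hand": -1, "slide": [0, 0, 0], "spin": 0}
  ]
}}

```text
time: 7.15
tool_pos: [0.4124, -0.2114, 0.0476]
tool_rot: [1.08, 1.515, -0.629]
contact_force: [0.8, 0.1, -0.5]
opening: 0.0197
```

```bash
python3 go.py .4126 -.2091 .045 -9
python3 - <<'E'
from h import *
p=vision.read_camera("side");crop(p,"pics/s5.png",180,100,150,110,5)
E
```

```text
t 7.15 pos [ 0.4124 -0.2114  0.0476] yaw -7.86 tilt [ 0.045 -0.033 -0.998] open 0.0197 F [ 0.85  0.06 -0.47]
slide mm [ 2.5 -0.3 -2.4] spin 0.02
```

View pics/s5.png

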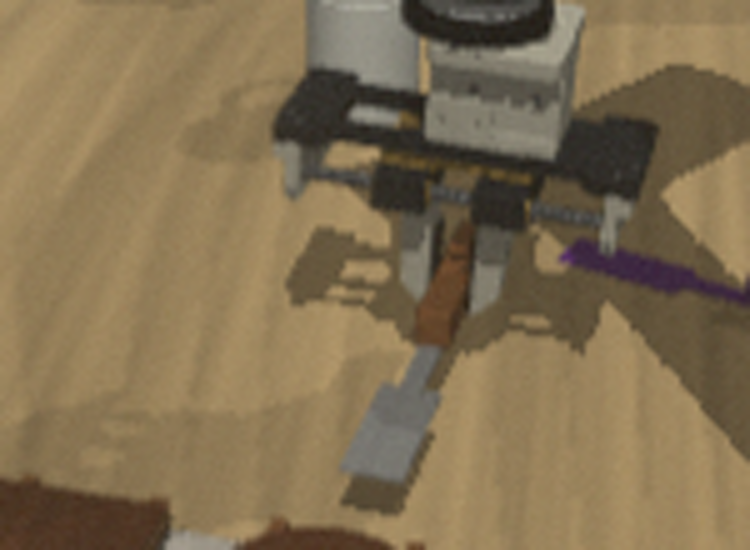

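```bash
cat >> h.py <<'E'
Rg=Ro.from_euler("xyz",[0.745,1.528,-0.626]).as_matrix();qg=np.array([.5691,-.3015,.0029])
def spat():
    q,R,s=tool();w=Rg.T@np.array([-.199,.98,0]);n=Rg.T@np.array([0,0,1.])
    tipg=qg+.174*np.array([-.199,.98,0])+.002*np.array([.98,.199,0]);tipg[2]=0
    return q+R@(Rg.T@(tipg-qg)),R@w,R@n
def uv(x): return np.array([x[0]*.9877-x[1]*.1564,x[0]*.1564+x[1]*.9877])
E
python3 - <<'E'
from h import *
t,a,n=spat();print("tip bottom",t,"uv",uv(t),"axis",a,"yaw",np.degrees(np.arctan2(a[1],a[0])),"n",n)
p=vision.read_camera("side")
hsv=cv2.cvtColor(p["pixels"],cv2.COLOR_BGR2HSV)
m=((hsv[...,1]<60)&rgn(p,*(t-.04*a)[:2],.036,t[2])).astype(np.uint8);m=cv2.erode(m,np.ones((3,3)))
u,v,w=P(p,m>0);w=w[np.abs(w[:,2]-np.median(w[:,2]))<.01];d=w-t
A=np.c_[d[:,:2]@a[:2],d[:,0]*a[1]-d[:,1]*a[0],np.ones(len(d))];print(len(d),np.linalg.lstsq(A,w[:,2],rcond=None)[0],np.median(w,0))
v2,u2=np.nonzero(m);print(u2.min(),u2.max(),v2.min(),v2.max())
print("tip px est side-coords",ray(p,[[180+340/5,100+470/5],[180+412/5,100+482/5]],t[2]+.002))
E
```

```text
tip bottom [ 0.43945861 -0.04022669  0.0456973 ] uv [0.44034472 0.02899942] axis [0.13677727 0.99059377 0.00411884] yaw 82.13853337662192 n [-0.0223829  -0.00106637  0.9997489 ]
142 [0.00459845 0.01260856 0.04987651] [ 0.43393234 -0.07278398  0.0497768 ]
249 264 180 193
tip px est side-coords [[ 0.45154792 -0.0425625 ]
 [ 0.41636305 -0.0372144 ]]
```

Run:
```python
from h import *
t,a,n=spat()
p=vision.read_camera("side")
hsv=cv2.cvtColor(p["pixels"],cv2.COLOR_BGR2HSV);print(hsv[185:198,240:275,1].tolist()[::4])
c=t-.04*a
r,b,cc=blade(p,c[0],c[1],t[2]+.002);print(r);print(b);print(cc.min(0),cc.max(0))
crop(p,"pics/s6.png",235,165,50,40,14)
```

```text
[[101, 98, 102, 101, 103, 104, 102, 104, 100, 104, 67, 23, 15, 17, 21, 17, 13, 19, 15, 17, 19, 16, 17, 19, 59, 104, 104, 102, 104, 104, 105, 104, 108, 102, 104], [103, 102, 104, 99, 102, 101, 104, 103, 67, 23, 17, 21, 19, 15, 13, 21, 17, 19, 19, 15, 15, 17, 36, 94, 102, 104, 106, 100, 107, 105, 102, 99, 101, 101, 104], [104, 104, 103, 101, 101, 102, 99, 45, 33, 22, 18, 20, 22, 17, 15, 13, 19, 17, 15, 17, 33, 85, 99, 102, 106, 103, 101, 104, 103, 102, 107, 100, 104, 105, 104], [103, 102, 107, 103, 101, 107, 101, 103, 101, 102, 99, 100, 103, 104, 99, 103, 97, 99, 99, 96, 110, 101, 101, 101, 100, 104, 102, 105, 100, 103, 104, 101, 104, 102, 102]]
((0.4340769946575165, -0.08466778695583344), (0.08726069331169128, 0.032406456768512726), 82.50688171386719)
[[ 0.41232243 -0.12581253]
 [ 0.44445214 -0.13003856]
 [ 0.45583156 -0.04352304]
 [ 0.42370185 -0.03929701]]
[249 176] [265 195]
```

View pics/s6.png

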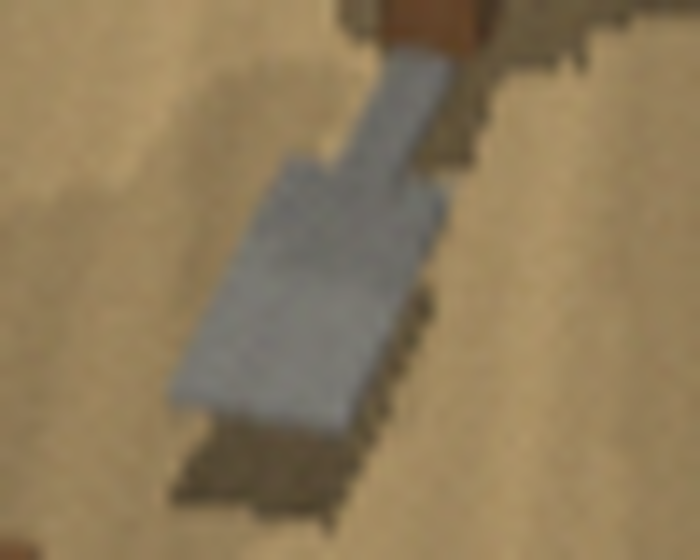

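{"api": "send_rows", "payload": {
  "motion": [
    {"hand": -1, "slide": [6, 0, 0], "spin": 0.02},
    {"hand": -1, "slide": [8, 0, 0], "spin": 0},
    {"hand": -1, "slide": [8, 0, 0], "spin": 0},
    {"hand": -1, "slide": [6, 0, 0], "spin": 0},
    {"hand": -1, "slide": [3, 0, 0], "spin": 0}
  ]
}}

```text
time: 7.8
tool_pos: [0.4193, -0.2165, 0.0141]
tool_rot: [1.1, 1.508, -0.63]
contact_force: [-0.1, 0.3, -0.8]
opening: 0.0198
```

```bash
cat > st.py <<'E'
from h import *
t,a,n=spat();q,R,s=tool();print("t",round(s["time"],2),"tcp",np.round(q,4),"tip",np.round(t,4),"uv",np.round(uv(t),4),"pitch",round(float(a[2]),4),"yaw",round(np.degrees(np.arctan2(a[1],a[0])),2),"roll n",np.round(n,3),"F",np.round(s["contact_force"],2),"open",round(float(s["opening"]),4))
# tool axes in (u,v,z)
E3=np.array([[.9877,-.1564,0],[.1564,.9877,0],[0,0,1]]);print(np.round(E3@R,3).tolist())
E
python3 st.py
```

```text
t 7.8 tcp [ 0.4193 -0.2165  0.0141] tip [ 0.4488 -0.045   0.0118] uv [0.4503 0.0257] pitch 0.0032 yaw 80.91 roll n [-0.027  0.001  1.   ] F [-0.09  0.28 -0.8 ] open 0.0198
[[0.055, 0.998, -0.003], [-0.028, -0.002, -1.0], [-0.998, 0.056, 0.028]]
```

{"api": "send_rows", "payload": {
  "motion": [
    {"hand": -1, "slide": [0, -7, 0], "spin": 0},
    {"hand": -1, "slide": [0, 0, -8], "spin": 0}
  ]
}}

```text
time: 8.0
tool_pos: [0.4128, -0.2074, 0.0124]
tool_rot: [1.099, 1.51, -0.632]
contact_force: [-0.1, 0.6, -1.3]
opening: 0.0197
```

```bash
python3 st.py
python3 - <<'E'
from h import *
p=vision.read_camera("side");crop(p,"pics/s7.png",190,130,110,110,7)
t,a,n=spat();c=t-.04*a;r,b,cc=blade(p,c[0],c[1],t[2]+.002);print(r,b)
p=vision.read_camera("top");crop(p,"pics/t7.png",190,140,170,80,4)
E
```

```text
t 8.0 tcp [ 0.4128 -0.2074  0.0124] tip [ 0.4425 -0.036   0.0103] uv [0.4426 0.0337] pitch 0.0039 yaw 80.86 roll n [-0.025  0.     1.   ] F [-0.15  0.57 -1.3 ] open 0.0197
[[0.054, 0.999, -0.004], [-0.028, -0.003, -1.0], [-0.998, 0.054, 0.028]]
((0.4341740310192108, -0.08417803049087524), (0.08347924053668976, 0.032041482627391815), 79.90699005126953) [[ 0.41108647 -0.12246414]
 [ 0.4426321  -0.1280793 ]
 [ 0.4572616  -0.04589193]
 [ 0.42571595 -0.04027677]]
```

View pics/s7.png

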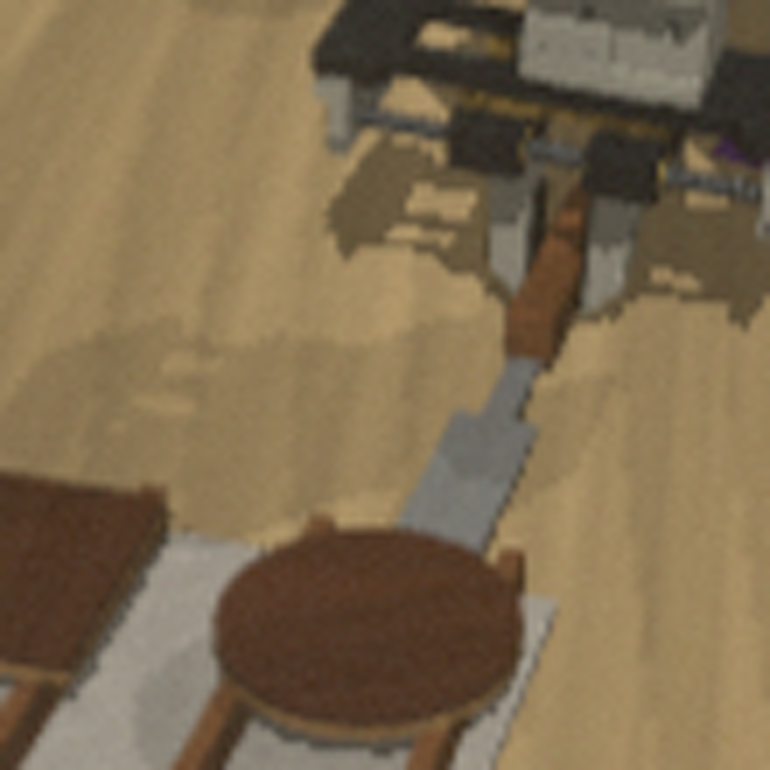

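View pics/t7.png

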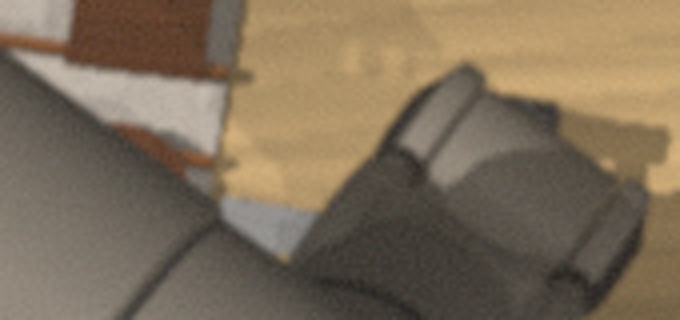

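{"api": "send_rows", "payload": {
  "motion": [
    {"hand": -1, "slide": [-1.5, 0, -8], "spin": 0},
    {"hand": -1, "slide": [-1, 0, -10], "spin": 0},
    {"hand": -1, "slide": [-0.5, 0, -10], "spin": 0}
  ]
}}

```text
time: 8.4
tool_pos: [0.4186, -0.1777, 0.016]
tool_rot: [1.105, 1.507, -0.626]
contact_force: [0.2, 0.3, -0.4]
opening: 0.0195
```

```bash
python3 st.py
```

```text
t 8.4 tcp [ 0.4186 -0.1777  0.016 ] tip [ 0.4482 -0.0062  0.0136] uv [0.4437 0.064 ] pitch 0.0029 yaw 80.89 roll n [-0.028  0.002  1.   ] F [ 0.24  0.25 -0.39] open 0.0195
[[0.057, 0.998, -0.004], [-0.029, -0.002, -1.0], [-0.998, 0.057, 0.029]]
```

{"api": "send_rows", "payload": {
  "motion": [
    {"hand": -1, "slide": [0, 0, -8], "spin": 0},
    {"hand": -1, "slide": [-1, 0, -6], "spin": 0}
  ]
}}

```text
time: 8.6
tool_pos: [0.4211, -0.1616, 0.0169]
tool_rot: [1.106, 1.507, -0.623]
contact_force: [0.4, -0.9, -1.2]
opening: 0.0191
```

```bash
python3 st.py
python3 - <<'E'
from h import *
p=vision.read_camera("side");crop(p,"pics/s8.png",190,130,110,110,7);print(matfit(p,.45,.032))
E
```

```text
t 8.6 tcp [ 0.4211 -0.1616  0.0169] tip [0.4505 0.01   0.0145] uv [0.4434 0.0803] pitch 0.0029 yaw 80.97 roll n [-0.028  0.002  1.   ] F [ 0.37 -0.89 -1.17] open 0.0191
[[0.057, 0.998, -0.002], [-0.029, -0.001, -1.0], [-0.998, 0.057, 0.029]]
(array([0.45489864, 0.03448729]), np.float64(0.05038220250462205))
```

View pics/s8.png

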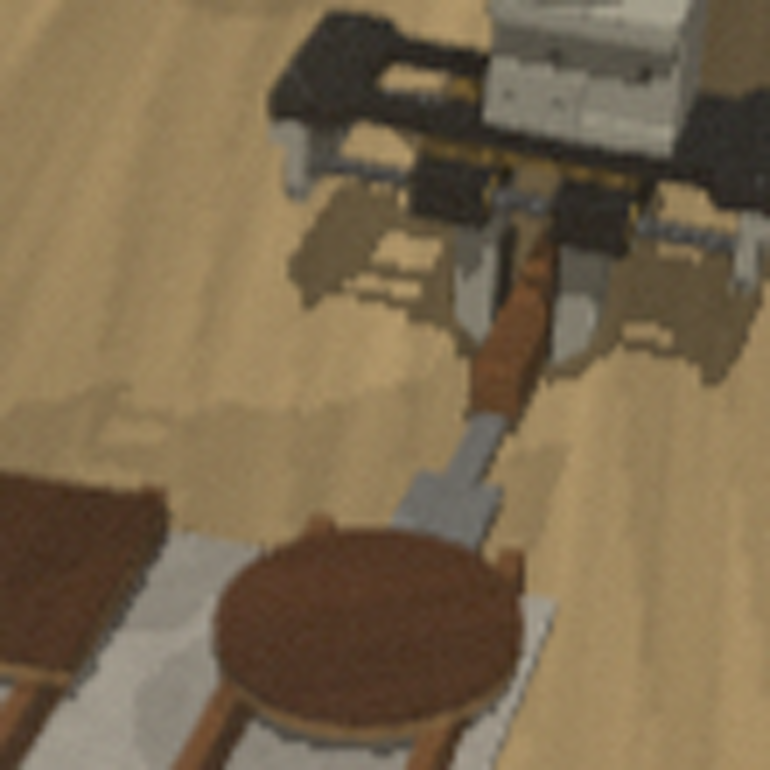

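{"api": "send_rows", "payload": {
  "motion": [
    {"hand": -1, "slide": [-6, 0, 0], "spin": 0},
    {"hand": -1, "slide": [-6, 0.5, 0], "spin": 0},
    {"hand": -1, "slide": [-6, 0.5, 0], "spin": 0},
    {"hand": -1, "slide": [-6, 0.5, -1], "spin": 0},
    {"hand": -1, "slide": [-6, 0.5, -2], "spin": 0}
  ]
}}

```text
time: 9.15
tool_pos: [0.422, -0.1572, 0.0492]
tool_rot: [1.104, 1.508, -0.625]
contact_force: [-0.2, 0.2, -1.3]
opening: 0.0195
```

```bash
python3 st.py
python3 - <<'E'
from h import *
p=vision.read_camera("side");crop(p,"pics/s9.png",190,130,110,110,7)
E
```

```text
t 9.15 tcp [ 0.422  -0.1572  0.0492] tip [0.4513 0.0144 0.0469] uv [0.4435 0.0848] pitch 0.0031 yaw 80.99 roll n [-0.027  0.001  1.   ] F [-0.19  0.18 -1.25] open 0.0195
[[0.056, 0.998, -0.002], [-0.028, -0.0, -1.0], [-0.998, 0.056, 0.028]]
```

View pics/s9.png

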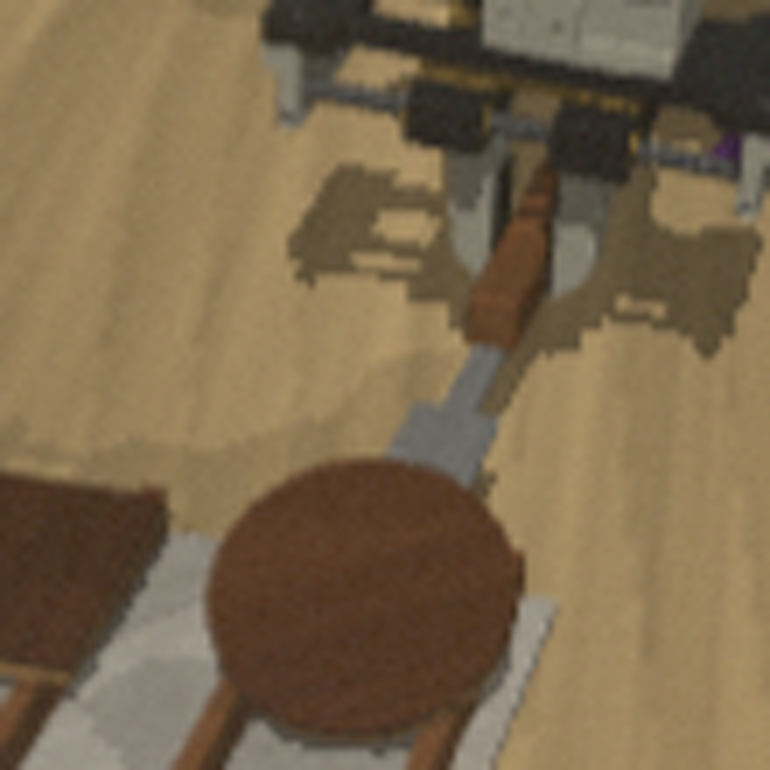

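{"api": "send_rows", "payload": {
  "motion": [
    {"hand": -1, "slide": [-5, 0.3, -2.5], "spin": 0},
    {"hand": -1, "slide": [-5, 0.3, -3], "spin": 0},
    {"hand": -1, "slide": [-5, 0.3, -3.5], "spin": 0},
    {"hand": -1, "slide": [-4.7, 0.3, -4], "spin": 0},
    {"hand": -1, "slide": [-4, 0.3, -4.5], "spin": 0},
    {"hand": -1, "slide": [-4, 0.3, -5], "spin": 0}
  ]
}}

```text
time: 9.8
tool_pos: [0.4264, -0.1326, 0.0795]
tool_rot: [1.108, 1.506, -0.622]
contact_force: [0.2, -0.7, -1.1]
opening: 0.0194
```

```bash
python3 st.py
python3 - <<'E'
from h import *
p=vision.read_camera("side");crop(p,"pics/s10.png",190,130,110,110,7)
E
```

```text
t 9.8 tcp [ 0.4264 -0.1326  0.0795] tip [0.4559 0.0389 0.0771] uv [0.4442 0.1098] pitch 0.0027 yaw 80.95 roll n [-0.029  0.002  1.   ] F [ 0.22 -0.66 -1.11] open 0.0194
[[0.058, 0.998, -0.003], [-0.029, -0.001, -1.0], [-0.998, 0.058, 0.029]]
```

View pics/s10.png

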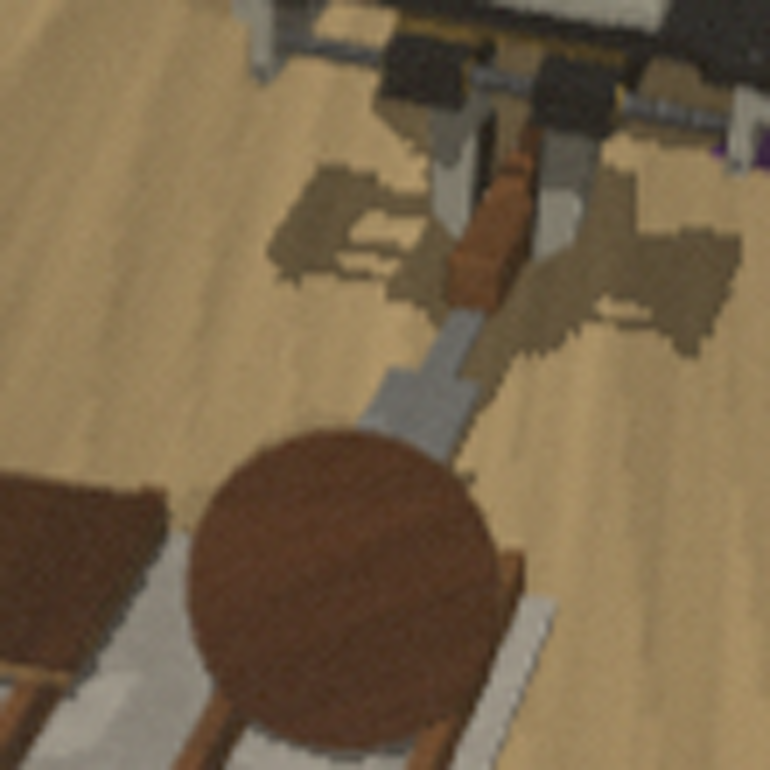

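{"api": "send_rows", "payload": {
  "motion": [
    {"hand": -1, "slide": [-2.5, 0.2, -4.5], "spin": 0},
    {"hand": -1, "slide": [-2, 0.2, -5], "spin": 0},
    {"hand": -1, "slide": [-2, 0, -5], "spin": 0},
    {"hand": -1, "slide": [-1.5, 0, -5], "spin": 0},
    {"hand": -1, "slide": [-1, 0, -5], "spin": 0}
  ]
}}

```text
time: 10.35
tool_pos: [0.4307, -0.1055, 0.0888]
tool_rot: [1.113, 1.506, -0.617]
contact_force: [-0.3, 1.1, -0.5]
opening: 0.0195
```

```bash
python3 st.py
python3 - <<'E'
from h import *
p=vision.read_camera("side");crop(p,"pics/s11.png",190,130,110,110,7)
E
```

```text
t 10.35 tcp [ 0.4307 -0.1055  0.0888] tip [0.4601 0.066  0.0865] uv [0.4441 0.1372] pitch 0.0029 yaw 80.96 roll n [-0.029  0.002  1.   ] F [-0.31  1.08 -0.55] open 0.0195
[[0.058, 0.998, -0.003], [-0.029, -0.001, -1.0], [-0.998, 0.058, 0.029]]
```

View pics/s11.png

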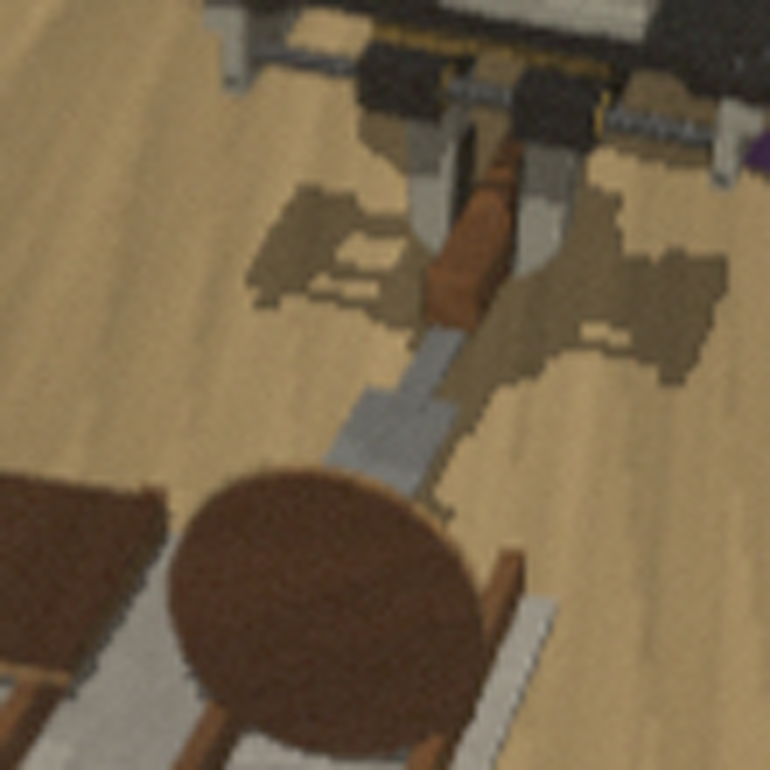

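{"api": "send_rows", "payload": {
  "motion": [
    {"hand": -1, "slide": [0, 0, -4], "spin": 0},
    {"hand": -1, "slide": [0, 0, -4], "spin": 0},
    {"hand": -1, "slide": [0, 0, -4], "spin": 0},
    {"hand": -1, "slide": [0, 0, -3], "spin": 0}
  ]
}}

```text
time: 10.8
tool_pos: [0.4332, -0.0889, 0.0882]
tool_rot: [1.116, 1.507, -0.614]
contact_force: [-0.4, -0.1, 0.0]
opening: 0.0197
```

```bash
python3 st.py
python3 - <<'E'
from h import *
p=vision.read_camera("side");crop(p,"pics/s12.png",190,130,110,110,7)
E
```

```text
t 10.8 tcp [ 0.4332 -0.0889  0.0882] tip [0.4626 0.0826 0.086 ] uv [0.444 0.154] pitch 0.0032 yaw 80.97 roll n [-0.029  0.001  1.   ] F [-0.42 -0.13  0.01] open 0.0197
[[0.058, 0.998, -0.003], [-0.028, -0.001, -1.0], [-0.998, 0.058, 0.028]]
```

View pics/s12.png

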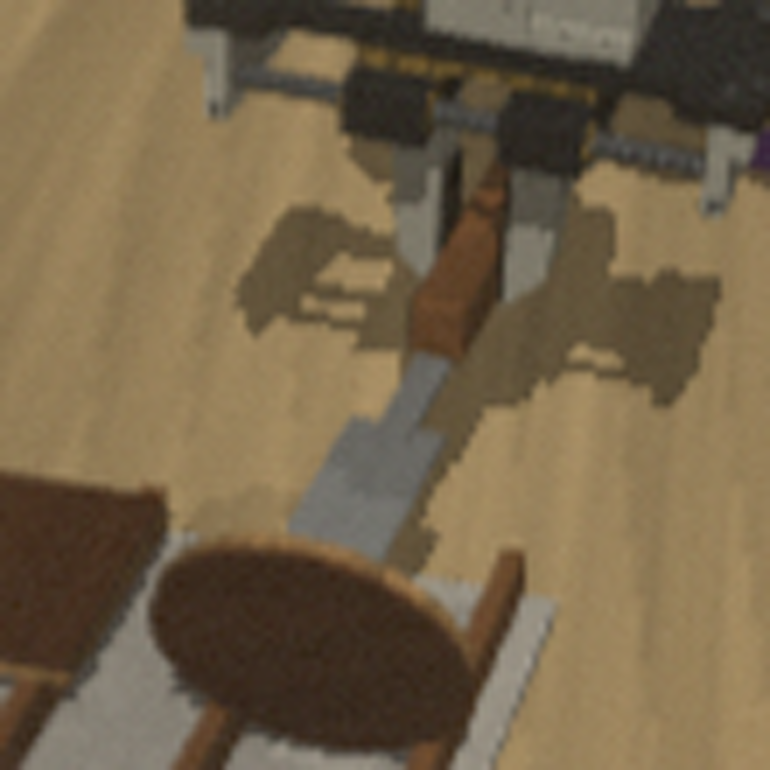

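{"api": "send_rows", "payload": {
  "motion": [
    {"hand": -1, "slide": [0, 0, -3], "spin": 0},
    {"hand": -1, "slide": [0, 0, 0], "spin": 0},
    {"hand": -1, "slide": [0, 0, 0], "spin": 0}
  ]
}}

```text
time: 11.15
tool_pos: [0.4337, -0.0852, 0.0881]
tool_rot: [1.115, 1.507, -0.614]
contact_force: [-0.4, 0.3, -1.6]
opening: 0.0197
```

```bash
python3 st.py
python3 - <<'E'
from h import *
p=vision.read_camera("side");crop(p,"pics/s13.png",170,130,130,120,6)
E
```

```text
t 11.15 tcp [ 0.4337 -0.0852  0.0881] tip [0.463  0.0863 0.0858] uv [0.4438 0.1577] pitch 0.0033 yaw 81.0 roll n [-0.028  0.001  1.   ] F [-0.43  0.35 -1.62] open 0.0197
[[0.057, 0.998, -0.002], [-0.028, -0.0, -1.0], [-0.998, 0.057, 0.028]]
```

View pics/s13.png

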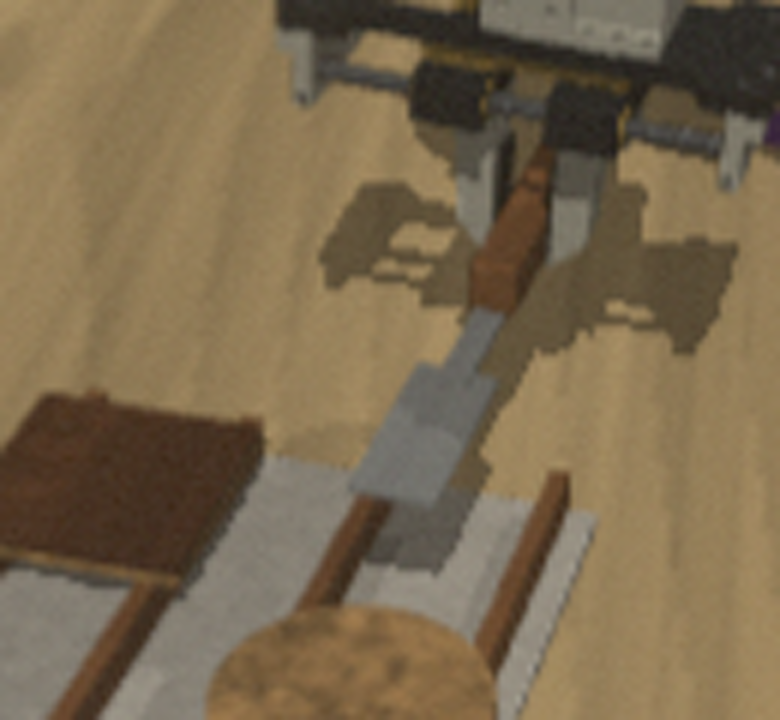

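{"api": "send_rows", "payload": {
  "motion": [
    {"hand": -1, "slide": [-3, 0, 10], "spin": 0},
    {"hand": -1, "slide": [0, 0, 20], "spin": 0},
    {"hand": -1, "slide": [0, 0, 25], "spin": 0},
    {"hand": -1, "slide": [0, 0, 25], "spin": 0},
    {"hand": -1, "slide": [0, 0, 25], "spin": 0},
    {"hand": -1, "slide": [0, 0, 25], "spin": 0},
    {"hand": -1, "slide": [0, 0, 25], "spin": 0},
    {"hand": -1, "slide": [0, 0, 15], "spin": 0}
  ]
}}

```text
time: 12.0
tool_pos: [0.4048, -0.2631, 0.0981]
tool_rot: [1.1, 1.504, -0.626]
contact_force: [0.6, 0.6, -0.3]
opening: 0.0198
```

```bash
python3 st.py;python3 go.py .55 -.295 .05 -9
python3 - <<'E'
from h import *
p=vision.read_camera("side");cv2.imwrite("pics/s14.png",cv2.resize(p["pixels"][100:340,100:340],None,fx=2.5,fy=2.5))
g=rgn(p,.4634,.1,.15,.03)
hsv=cv2.cvtColor(p["pixels"],cv2.COLOR_BGR2HSV)
for r in vision.cut_out(p,"round_mat_center"):
    u,v,w=P(p,r["mask"]);print(r["conf"],r["uv"],np.round(np.median(w,0),4))
    if w[:,0].mean()>.4:
        c,ww=circ(p,r["mask"],.032);print(c,uv(c[0]));A=np.c_[w[:,:2]-w[:,:2].mean(0),np.ones(len(w))];print("slope",np.linalg.lstsq(A,w[:,2],rcond=None)[0])
E
```

```text
t 12.0 tcp [ 0.4048 -0.2631  0.0981] tip [ 0.4336 -0.0915  0.0955] uv [ 0.4425 -0.0226] pitch 0.0012 yaw 81.16 roll n [-0.03   0.003  1.   ] F [ 0.61  0.58 -0.31] open 0.0198
[[0.059, 0.998, 0.001], [-0.03, 0.003, -1.0], [-0.998, 0.059, 0.03]]
t 12.0 pos [ 0.4048 -0.2631  0.0981] yaw -8.84 tilt [ 0.054 -0.039 -0.998] open 0.0198 F [ 0.61  0.58 -0.31]
slide mm [ 57.1 145.3   7.4] spin 0.003
0.96 [230.4, 248.7] [0.4692 0.1343 0.0337]
((0.4709441363811493, 0.1293199062347412), 0.054210446774959564) [0.44492589 0.20138493]
slope [ 0.00171714 -0.01824936  0.03331962]
0.74 [304.8, 272.6] [0.3069 0.1605 0.0093]
```

View pics/s14.png

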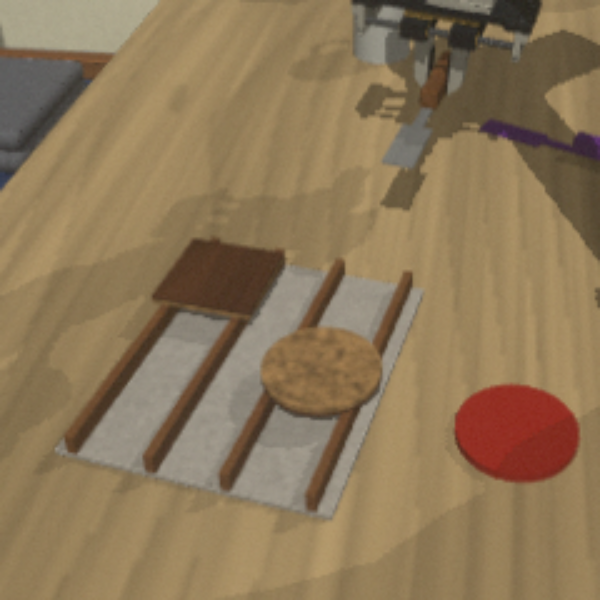

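The mat lies flat, cork up, across both slats (crop pixel 320, 370), with its top at about 33 mm. The square mat looks unchanged. Next I put the spatula back, away from the purple look-alike.

{"api": "send_rows", "payload": {
  "motion": [
    {"hand": -1, "slide": [0, 15, 1], "spin": 0},
    {"hand": -1, "slide": [0, 28, 2], "spin": 0},
    {"hand": -1, "slide": [3, 30, 2], "spin": 0},
    {"hand": -1, "slide": [5, 30, 2], "spin": 0},
    {"hand": -1, "slide": [5, 25, 1], "spin": 0},
    {"hand": -1, "slide": [5, 15, 0], "spin": 0},
    {"hand": -1, "slide": [5, 0, 0], "spin": 0}
  ]
}}

```text
time: 12.8
tool_pos: [0.5485, -0.2937, 0.0836]
tool_rot: [1.113, 1.507, -0.616]
contact_force: [-0.0, 0.6, -1.6]
opening: 0.0196
```

```bash
python3 st.py;python3 go.py .55 -.295 .05 -9
```

```text
t 12.8 tcp [ 0.5485 -0.2937  0.0836] tip [ 0.5779 -0.1221  0.0813] uv [ 0.5899 -0.0302] pitch 0.003 yaw 80.95 roll n [-0.029  0.002  1.   ] F [-0.05  0.56 -1.59] open 0.0196
[[0.058, 0.998, -0.003], [-0.028, -0.001, -1.0], [-0.998, 0.058, 0.028]]
t 12.8 pos [ 0.5485 -0.2937  0.0836] yaw -9.06 tilt [ 0.052 -0.037 -0.998] open 0.0196 F [-0.05  0.56 -1.59]
slide mm [33.7 -0.2  0.1] spin -0.001
```

{"api": "send_rows", "payload": {
  "motion": [
    {"hand": -1, "slide": [10, 0, 0], "spin": 0},
    {"hand": -1, "slide": [15, 0, 0], "spin": 0},
    {"hand": -1, "slide": [15, 0, 0], "spin": 0},
    {"hand": -1, "slide": [13, 0, 0], "spin": 0},
    {"hand": -1, "slide": [8, 0, 0], "spin": 0},
    {"hand": -1, "slide": [4, 0, 0], "spin": 0}
  ]
}}

```text
time: 13.4
tool_pos: [0.5466, -0.2935, 0.0136]
tool_rot: [1.107, 1.513, -0.622]
contact_force: [-0.3, -0.7, -1.1]
opening: 0.0196
```

```bash
python3 st.py
```

```text
t 13.4 tcp [ 0.5466 -0.2935  0.0136] tip [ 0.576  -0.122   0.0117] uv [ 0.588  -0.0304] pitch 0.0057 yaw 80.96 roll n [-0.023 -0.002  1.   ] F [-0.35 -0.73 -1.11] open 0.0196
[[0.051, 0.999, -0.002], [-0.026, -0.001, -1.0], [-0.998, 0.051, 0.026]]
```

{"api": "send_rows", "payload": {
  "motion": [
    {"hand": -1, "slide": [4, 0, 0], "spin": 0},
    {"hand": -1, "slide": [3, 0, 0], "spin": 0},
    {"hand": -1, "slide": [2, 0, 0], "spin": 0},
    {"hand": -1, "slide": [1, 0, 0], "spin": 0}
  ]
}}

```text
time: 13.8
tool_pos: [0.5472, -0.2942, 0.0034]
tool_rot: [1.107, 1.512, -0.623]
contact_force: [-1.3, -0.3, -1.0]
opening: 0.0194
```

```bash
python3 st.py
```

```text
t 13.8 tcp [ 0.5472 -0.2942  0.0034] tip [ 0.5766 -0.1227  0.0015] uv [ 0.5887 -0.031 ] pitch 0.0052 yaw 80.94 roll n [-0.024 -0.001  1.   ] F [-1.31 -0.31 -0.98] open 0.0194
[[0.052, 0.999, -0.003], [-0.026, -0.001, -1.0], [-0.998, 0.052, 0.026]]
```

Close to the board; I'm opening, then rising.

{"api": "send_rows", "payload": {
  "motion": [
    {"hand": -1, "slide": [1, 0, 0], "spin": 0},
    {"hand": -0.3, "slide": [0, 0, 0], "spin": 0},
    {"hand": 0, "slide": [0, 0, 0], "spin": 0},
    {"hand": 0.1, "slide": [0, 0, 0], "spin": 0},
    {"hand": 0.1, "slide": [0, 0, 0], "spin": 0}
  ]
}}

```text
time: 14.3
tool_pos: [0.5483, -0.2948, 0.0042]
tool_rot: [1.108, 1.509, -0.621]
contact_force: [-0.4, -0.1, 0.6]
opening: 0.0469
```

```bash
python3 st.py
python3 - <<'E'
from h import *
p=vision.read_camera("side");crop(p,"pics/s15.png",150,100,150,110,5)
E
```

```text
t 14.3 tcp [ 0.5483 -0.2948  0.0042] tip [ 0.5777 -0.1233  0.002 ] uv [ 0.5899 -0.0314] pitch 0.0039 yaw 80.96 roll n [-0.027  0.     1.   ] F [-0.37 -0.07  0.56] open 0.0469
[[0.055, 0.998, -0.003], [-0.028, -0.001, -1.0], [-0.998, 0.055, 0.028]]
```

View pics/s15.png

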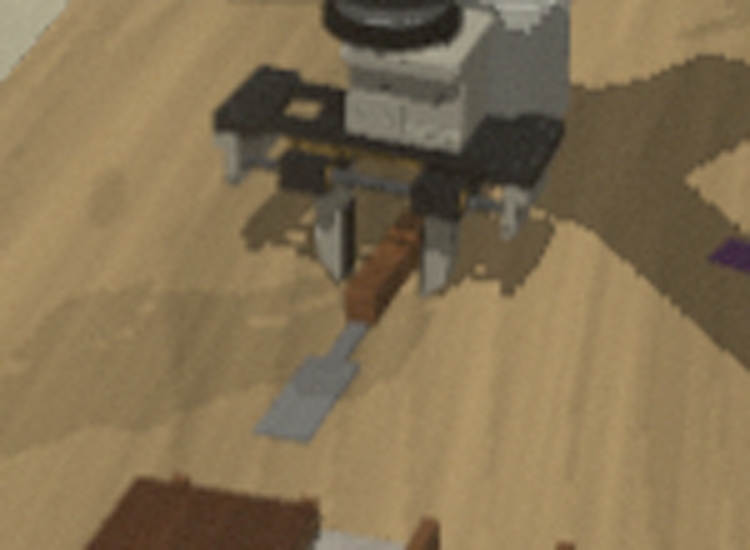

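The fingers stand clear of the handle on both sides and the spatula lies on the board. I'm raising the arm.

{"api": "send_rows", "payload": {
  "motion": [
    {"hand": 0.1, "slide": [-10, 0, 0], "spin": 0},
    {"hand": 0.1, "slide": [-25, 0, 0], "spin": 0},
    {"hand": 0.1, "slide": [-40, 0, 0], "spin": 0},
    {"hand": 0.1, "slide": [-40, 0, 0], "spin": 0},
    {"hand": 0.1, "slide": [-30, 0, 0], "spin": 0},
    {"hand": 0.1, "slide": [0, 0, 20], "spin": 0},
    {"hand": 0.1, "slide": [0, 0, 0], "spin": 0}
  ]
}}

```text
time: 15.05
tool_pos: [0.5374, -0.3091, 0.1592]
tool_rot: [1.103, 1.508, -0.625]
contact_force: [1.0, 0.0, -0.1]
opening: 0.0503
```

```bash
python3 st.py
python3 - <<'E'
from h import *
p=vision.read_camera("side");cv2.imwrite("pics/s16.png",cv2.resize(p["pixels"][90:340,100:340],None,fx=2.4,fy=2.4))
for th in("round_mat_center","square_mat","spatula_grip"):
  for r in vision.cut_out(p,th)[:2]:
    u,v,w=P(p,r["mask"]);print(th,r["conf"],r["uv"],np.round(np.median(w,0),4))
E
```

```text
t 15.05 tcp [ 0.5374 -0.3091  0.1592] tip [ 0.5666 -0.1375  0.1569] uv [ 0.5812 -0.0472] pitch 0.003 yaw 81.01 roll n [-0.027  0.001  1.   ] F [ 1.05  0.02 -0.06] open 0.0503
[[0.056, 0.998, -0.002], [-0.028, -0.0, -1.0], [-0.998, 0.056, 0.028]]
round_mat_center 0.67 [308.6, 270.8] [0.3056 0.1584 0.0092]
round_mat_center 0.56 [226.6, 250.2] [0.4692 0.1337 0.0336]
square_mat 0.62 [185.8, 211.8] [0.5843 0.0238 0.0339]
square_mat 0.29 [197.3, 261.0] [0.5339 0.162  0.008 ]
spatula_grip 0.75 [339.4, 159.6] [ 0.2207 -0.3007  0.0109]
spatula_grip 0.55 [220.2, 167.9] [ 0.5573 -0.2293  0.006 ]
```

View pics/s16.png

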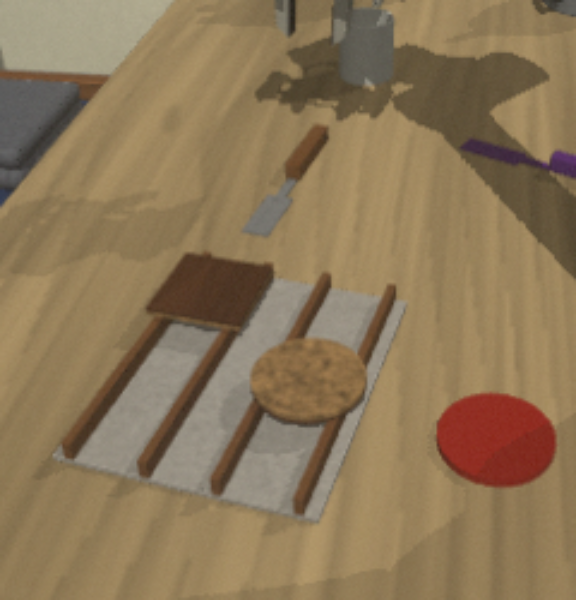

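The last picture shows the round mat cork up across its two slats (308, 380). The square mat is in place (210, 290), and the spatula lies flat on the board, off the rack (285, 185). The gripper is clear of everything, so I'm handing in.

Run:
```python
from h import *
s=observe();print(s["time"],np.round(s["contact_force"],2),s["opening"]);print(job.hand_in())
```

```text
15.25 [-0.13 -1.33 -0.91] 0.050258323882101365
the job is handed in; nothing more can be done
None
```

I flipped the round mat with the spatula blade and handed the job in at 15.25 s; the hand-in gave no verdict.

**How it went:** I gripped the spatula by its handle and slid the blade about 24 mm under the mat's near edge. Then I lifted the blade in an arc about the mat's far edge until the mat fell over. The gripper stayed back on the spatula's handle and did not touch the mat. I laid the spatula back on the board on the rack's -y side and raised the arm clear.

**Last checks, from the side camera:**
- **Round mat:** It lies cork side up across the two slats of its lane. Its top measured about 33.5 mm, against the 32 mm expected, which is within calibration. A plane fit right after the flip gave a slope of about 1° or less.
- **Square mat:** It looks unmoved. Its median reading shifted 1–2 mm, which is within noise.
- **Spatula:** It lies flat on the board, off the rack.
- **Look-alikes:** I did not touch the purple spatula or the red disc. The disc looks unmoved; I didn't compare the spatula's position.
- **Arm:** It was clear of everything at hand-in, with about 1 N of force reading.

**Disagreements:**
- **Cameras:** The two cameras differed by 3–5 mm in position. I used the side camera, because its reading of the blade matched the robot's own position.
- **Tool tilt:** The tool tilted about 3° during the moves. The spatula itself stayed within about 2° of level.
- **Networks:** In the last picture they ranked the red disc and the purple spatula above the real ones. I told them apart by position and colour.

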